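Stand the leaning solvent tin back up

ROBOT

A 6-joint arm with a two-finger parallel gripper is mounted at the origin on the work surface. World frame = base frame: x ahead of the robot, y to its left, z up, the work surface at z = 0. Lengths are in m, angles in degrees, forces in N, time in s.
With the tool pointing down it reaches from about 0.35 to 0.725 m from the base axis. Payload 6 kg.
Tool frame: the origin (TCP) lies at the very end of the fingers, on their centre line; the grasp point (between the pads) lies 19 mm behind it; z points along the fingers, x is the direction in which the jaws open and shut, and the axes are right-handed (so a half turn about z gives the same grasp; the last joint's range is limited). The gripper opens to 85 mm and grips with 20 to 120 N. Pads are 22 mm wide; open, the fingers measure 114 mm over their backs; the gripper's body (76 mm by 85 mm) begins 54 mm behind the grasp point. The pads swing forward as they close: fully open they stand 13 mm farther back than shut.
Start: joints at [84.895, 2.303, 4.859, 0, -92.561, -19.12], TCP at [0.246, 0.547, 0.231] pointing down, gripper open.
Joint ranges: [-146.85, 146.85], [-73.84, 115.35], [-62.03, 85.46], [-188.31, 113.3], [-161.28, -10.13], [-171.36, 171.36]. Speed limits (degrees/s): [147.25, 147.25, 172.46, 180, 180, 180].

INTERFACE

Orientations are given as [roll, pitch, yaw] about the fixed x, y, z axes, in that order (R = Rz(yaw) Ry(pitch) Rx(roll)).
In Python, from plant import telemetry, imaging, sign_off, trace gives the robot as it stands.
- The arm moves only by the tool play_rows, never from a script. Its argument "motion" is a list of rows, each an object of numbers: "dx", "dy", "dz": the shift along the tool's x, y, z in mm; "wx", "wy", "wz": the turn, a rotation vector about the tool's x, y, z in degrees. A call has 1 to 8 rows; each row is the pose to reach, as a shift and turn from the pose measured when the call began, along the tool's axes at that moment; what a row does not reach only later rows make up. A row lasts 1/12 s, in which the tool goes at most 41.7 mm and 7.16 degrees, less where a joint would pass 70% of its speed; a pose out of reach is approached as far as the arm can. A call with a gripper value outside its range is refused whole. "grip" is the opening in per cent of the stroke, from 0 (shut) to 100 (fully open), set as the call begins (left out, the last holds). The fingers move at their own pace and stop on an object; "force" is the grip in N (left out, the last holds). Time passes only in rows, so rows that repeat a pose let the fingers close. It gives the time, the measured TCP pose, the force and the opening at its end, in the units of the state.
- telemetry.sense(): the state, without advancing time (a new reading comes with each control period).
- imaging.camera(name): name is "side" or "top"; returns a dict with "img" (384x512x3 uint8, red, green, blue), "depth" (384x512 float32, m along the optical axis (not along the pixel's ray), 0 where there is no reading), "mtx" (3x3 intrinsics, pixels), "k1" (the pictures are not rectified: a ray, as slopes to the right and down, at radius r is drawn at 1 + k1 r^2 times it, then the intrinsics apply), "position" and "rotation" of the camera in the world. Camera axes: x right, y down, z forward; pixel columns grow to the right and rows downward; lengths in m; the calibration is good to about 2 mm. A picture is of the moment at which its call begins.
- sign_off(): hands the job in, once; it reports no verdict.
Trained networks look in the newest picture that a camera, given by its name, has taken for a name from the list of things; names that differ only in an ending like _2 or _b are one class to them, and where a whole thing is asked for, a point or a joint stands for the part that bears it (a point fixed in the world has none). Each returns a list of dicts, best first, with "p" (0 to 1); they miss things now and then, are a little off and sometimes report something else, mostly with a low value. They report only what shows in the picture. A call takes as long as a camera call. They do not tell look-alikes from the thing itself.
- trace(camera, target): "region" (384x512 bool, what is visible of it) and "location" ([column, row] in pixels, amid what is visible of it).
The state is a dict: "time": time; "joint_positions": joint angles; "joint_vel": joint speeds; "tau": joint torques, N m; "tool_pos": TCP position; "tool_rot": TCP orientation; "ft_force": force on the tool from outside, world axes, zero at the start; "torque": the same for the moment, N m; "width": finger opening in m.
Only numpy, scipy, OpenCV 4.12 (cv2) and the standard library are available. Lean on these libraries where they do the work, as an engineer would, in place of code of your own. Each camera call takes 0.05 s, during which the arm holds its last target. There are 200 camera calls.

TASK

A rectangular solvent tin has been left leaning with its upper part against the low white degasser box. Gently push the tin back with the fingertips until it stands upright on its own base, clear of the degasser and with its foot about where it is now. Do not pinch, lift or carry the tin or let it topple over, and leave the amber bottle, the beaker and the vial rack where they are.

Things in the scene. Friction and masses are not known exactly. Their poses are not given: they have to be found in the camera images.
- tin: Closed grey metal tin, 0.25 to 0.5 kg, 60 mm deep (its x), 100 wide (y), 160 high (z), plus a black cap 32 mm across and 12 high on top, 25 mm off centre to -y. Origin: centre of its underside; z towards the cap, x towards the degasser. Starts leaning about 32 degrees to +x. Below about 20 degrees it falls by itself onto its base and rocks briefly; pushed well past upright it topples.
- tin_foot_near (a point): Middle of the tin's bottom edge on its +x side (next to the degasser), at tin coordinates (30, 0, 0) mm. At the start the tin rests on this edge on the bench; when pushed back it pivots on it and hardly slides.
- tin_foot_far (a point): Middle of the tin's bottom edge on its -x side (away from the degasser), at tin coordinates (-30, 0, 0) mm; about 32 mm off the bench at the start.
- tin_top_edge (a point): Middle of the tin's top edge on its +x side, at tin coordinates (30, 0, 160) mm. At the start it overhangs the degasser's top by about 38 mm, some 136 mm above the bench.
- degasser: Low white box fixed to the bench, 130 mm deep (x), 320 wide (y), 75 high; origin at the centre of its underside. The tin's +x face rests on the upper edge of its front (x = -65 mm); 47 mm of bench lie between that front and the tin's foot. Its flat top is free except for the vial rack near its +y end.
- amber_bottle: Bystander: closed amber bottle, 70 mm across, 150 mm high, standing on the bench in front of the degasser, on the +y side of the tin. Origin at the centre of its underside.
- beaker: Bystander: open clear beaker, 76 mm across, 95 mm high, standing on the bench in front of the degasser, on the -y side of the tin. Origin at the centre of its underside.
- vial_rack: Bystander: grey rack with eight small capped vials, 90 x 40 mm, 37 mm high, standing loose on the degasser's top near its +y end. Origin at the centre of its underside.
Mind the look-alikes: they are no part of the job. Leave any blue or turquoise look-alike of the tin alone.

How it is judged:
By the outcome, as a careful person would: the job done as asked, in the order asked, and still so for the second after the job is handed in, with the robot touching nothing.
It also fails if it takes over 35 s, if anything falls off the work surface, if the arm or the gripper's body presses on something with over 40 N, if the wrist force passes 120 N, or if a joint passes its speed limit or range.

## Working session

There is one attempt and no reset: what is moved stays moved. The work goes in short steps, Python scripts to look and compute and a tool call to move; the robot and the scene stay as the last step left them, time stands still between calls to the robot, and variables do not carry over. Pictures are saved under pics/ and viewed, about 8 in all and at most 12, crops included, and the job is handed in when it is done.

Besides the shell and the picture viewer there is one more tool, called after ">>>" as a command line: name --argument value ..., lists and objects as JSON in quotes. play_rows: Moves the arm, as the interface text tells. Its arguments: {"type":"object","properties":{"motion":{"type":"array","items":{"type":"object","properties":{"dx":{"type":"number"},"dy":{"type":"number"},"dz":{"type":"number"},"wx":{"type":"number"},"wy":{"type":"number"},"wz":{"type":"number"}}}},"grip":{"type":"number"},"force":{"type":"number"}},"required":["motion"]}

```bash
mkdir -p pics
cat > h.py <<'E'
import numpy as np, cv2
from plant import telemetry, imaging, trace
def cloud(c):
    K=c["mtx"];h,w=c["depth"].shape
    u,v=np.meshgrid(np.arange(w),np.arange(h))
    d=np.array([c["k1"],0,0,0],float)
    p=cv2.undistortPoints(np.stack([u,v],-1).reshape(-1,1,2).astype(np.float64),np.array(K,float),d).reshape(h,w,2)
    z=c["depth"].astype(float)
    P=np.stack([p[...,0]*z,p[...,1]*z,z],-1)
    return P@np.array(c["rotation"]).T+np.array(c["position"])
E
python3 - <<'E'
from h import *
s=telemetry.sense();print(s["time"],s["tool_pos"],s["tool_rot"],s["width"])
ims=[]
for n in("side","top"):
    c=imaging.camera(n);P=cloud(c);np.save(n+"P.npy",P);print(n,c["position"],np.round(c["rotation"],2).tolist())
    im=c["img"][...,::-1].copy()
    for t in("tin","degasser","amber_bottle","beaker","vial_rack"):
        for k,r in enumerate(trace(n,t)[:3]):
            m=r["region"]&(c["depth"]>0);q=P[m]
            if len(q)==0: continue
            np.save(f"{n}_{t}_{k}.npy",m)
            print(t,k,round(r["p"],2),np.round(r["location"]),"n",len(q),"p2",np.percentile(q,2,0).round(3),"med",np.median(q,0).round(3),"p98",np.percentile(q,98,0).round(3))
    ims.append(im)
cv2.imwrite("pics/a.png",cv2.resize(np.vstack(ims),(400,600)) if 0 else np.hstack([cv2.resize(i,(400,300)) for i in ims]))
cv2.imwrite("pics/side.png",cv2.resize(ims[0],(800,600)));cv2.imwrite("pics/top.png",cv2.resize(ims[1],(800,600)))
E
```

```text
0.0 [0.24597899 0.54689948 0.23029913] [-1.79996195e+02 -9.80939800e-02 -1.14224354e+02] 0.08534976696355688Traceback (most recent call last):
  File "<stdin>", line 5, in <module>
  File "h.py", line 10, in cloud
    return P@np.array(c["rotation"]).T+np.array(c["position"])
           ~~~~~~~~~~~~~~~~~~~~~~~~~~~^~~~~~~~~~~~~~~~~~~~~~~~
ValueError: operands could not be broadcast together with shapes (384,512) (3,)
```

```bash
sed -i 's/return P@.*/return P@rot(c["rotation"]).T+np.array(c["position"])/; 2a from scipy.spatial.transform import Rotation as Ro\ndef rot(r): return Ro.from_euler("xyz",r,degrees=True).as_matrix()' h.py
cat > look.py <<'E'
from h import *
s=telemetry.sense();print(s["time"],s["tool_pos"],s["tool_rot"],s["width"])
for n in("side","top"):
    c=imaging.camera(n);P=cloud(c);np.save(n+"P.npy",P);print(n,c["position"],np.round(c["rotation"],2).tolist())
    im=c["img"][...,::-1].copy()
    for t in("tin","degasser","amber_bottle","beaker","vial_rack"):
        for k,r in enumerate(trace(n,t)[:3]):
            m=r["region"]&(c["depth"]>0);q=P[m]
            if len(q)==0: continue
            np.save(f"{n}_{t}_{k}.npy",m)
            print(t,k,round(r["p"],2),np.round(r["location"]),"n",len(q),"p2",np.percentile(q,2,0).round(3),"med",np.median(q,0).round(3),"p98",np.percentile(q,98,0).round(3))
    cv2.imwrite(f"pics/{n}.png",cv2.resize(im,(800,600)))
E
python3 look.py
```

```text
0.05 [0.24596531 0.54692734 0.2303203 ] [-1.79994652e+02 -9.49310308e-02 -1.14219812e+02] 0.08539475393261338
side [ 0.08576465 -0.57407712  0.63919229] [-128.95, 0.86, -39.13]
tin 0 0.93 [236. 146.] n 2365 p2 [ 0.562  0.158 -0.001] med [0.628 0.181 0.054] p98 [0.72  0.265 0.06 ]
tin 1 0.74 [345. 215.] n 4604 p2 [ 0.529 -0.277  0.032] med [ 0.583 -0.222  0.101] p98 [ 0.66  -0.155  0.164]
tin 2 0.7 [286. 332.] n 7237 p2 [ 0.272 -0.363  0.001] med [ 0.345 -0.317  0.058] p98 [ 0.434 -0.252  0.061]
degasser 0 0.6 [306. 201.] n 4787 p2 [ 0.512 -0.274  0.003] med [ 0.598 -0.105  0.072] p98 [ 0.765 -0.004  0.075]
amber_bottle 0 0.68 [244. 224.] n 1926 p2 [ 0.408 -0.112 -0.   ] med [ 0.429 -0.096  0.084] p98 [ 0.465 -0.06   0.149]
amber_bottle 1 0.2 [305. 201.] n 5115 p2 [ 0.51  -0.275 -0.   ] med [ 0.601 -0.105  0.072] p98 [ 0.768 -0.001  0.075]
beaker 0 0.97 [442. 273.] n 2234 p2 [ 0.601 -0.452  0.004] med [ 0.621 -0.42   0.064] p98 [ 0.671 -0.385  0.094]
vial_rack 0 0.65 [269. 176.] n 659 p2 [ 0.524 -0.056  0.073] med [ 0.556 -0.03   0.096] p98 [0.613 0.013 0.112]
top [ 0.40460729 -0.0511
[... 219 characters left out ...]
53 0.06 ] p98 [0.457 0.236 0.064]
tin 2 0.81 [157. 143.] n 2983 p2 [0.564 0.16  0.007] med [0.641 0.207 0.06 ] p98 [0.723 0.264 0.063]
degasser 0 0.68 [277. 145.] n 5290 p2 [ 0.518 -0.256  0.041] med [ 0.65  -0.103  0.075] p98 [0.768 0.031 0.079]
amber_bottle 0 0.69 [264. 224.] n 677 p2 [ 0.414 -0.105  0.093] med [ 0.443 -0.074  0.11 ] p98 [ 0.474 -0.044  0.152]
beaker 0 0.9 [403. 147.] n 1030 p2 [ 0.604 -0.451  0.004] med [ 0.644 -0.428  0.062] p98 [ 0.672 -0.381  0.097]
beaker 1 0.45 [267. 226.] n 696 p2 [ 0.413 -0.107  0.091] med [ 0.442 -0.075  0.109] p98 [ 0.474 -0.044  0.152]
vial_rack 0 0.55 [242. 168.] n 673 p2 [ 0.529 -0.051  0.075] med [ 0.568 -0.017  0.098] p98 [0.611 0.017 0.115]
```

View pics/side.png

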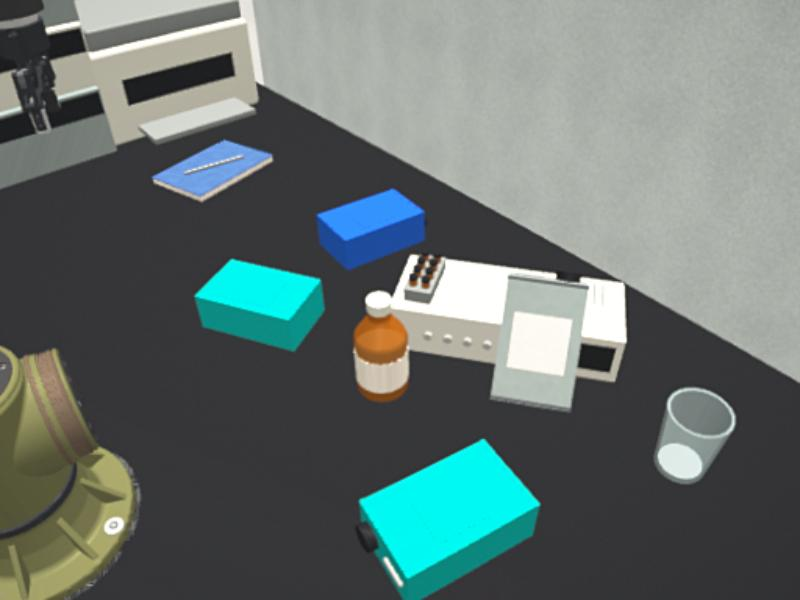

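View pics/top.png

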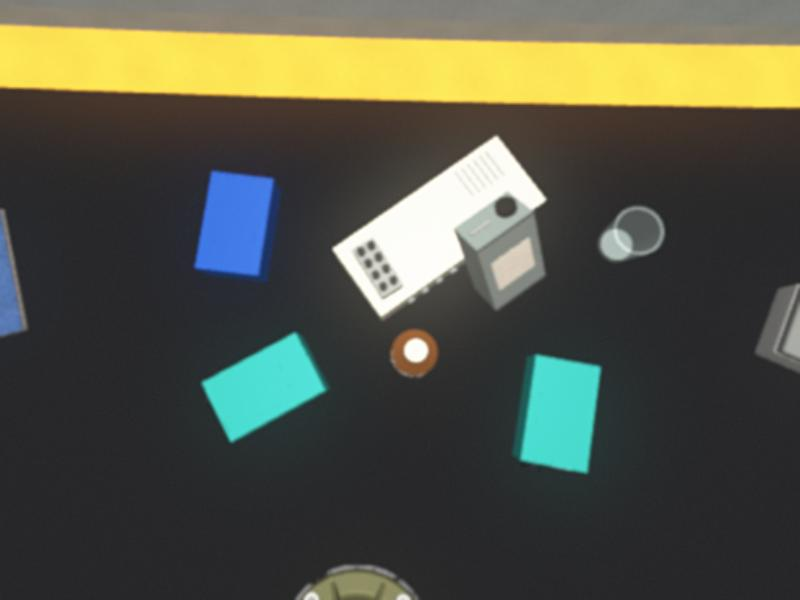

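Tin candidates, as full-res pixels:
- The grey leaning box: side (345,215), top (319,158). It has the grey metal, the label and the cap, and leans on the degasser, so this is the tin.
- The blue box: side (236,146), top (157,143). A look-alike.
- The turquoise boxes: side (286,332) and top (169,245). Look-alikes.

Next I fit the tin's pose and take one close crop to check the choice.

```bash
cat > fit.py <<'E'
from h import *
S=np.load("sideP.npy");T=np.load("topP.npy")
def norm_plane(q):
    rng=np.random.default_rng(0);best=None;bc=0
    for _ in range(300):
        a=q[rng.choice(len(q),3,False)];n=np.cross(a[1]-a[0],a[2]-a[0]);n/=np.linalg.norm(n)+1e-12
        i=abs((q-a[0])@n)<.0025
        if i.sum()>bc:bc=i.sum();best=i
    p=q[best];c=p.mean(0);return np.linalg.svd(p-c,full_matrices=False)[2][2],c,p
# degasser top yaw from both cams
q=np.vstack([S[np.load("side_degasser_0.npy")],T[np.load("top_degasser_0.npy")]])
q=q[abs(q[:,2]-.075)<.004]
(c,wh,a)=cv2.minAreaRect(q[:,:2].astype(np.float32)*1000);print("degasser top rect",c,wh,a)
for nm,P,m in(("side",S,"side_tin_1"),("top",T,"top_tin_0")):
    q=P[np.load(m+".npy")]
    q=q[q[:,2]>.004]
    n,c,p=norm_plane(q); n=n*np.sign(-n[0])
    print(nm,len(q),len(p),"normal",n.round(3),"yaw of tin x",np.degrees(np.arctan2(-n[1],-n[0])).round(1),"elev",np.degrees(np.arcsin(n[2])).round(1))
    y=np.cross([0,0,1],-n);y/=np.linalg.norm(y);up=np.cross(-n,y)
    if up[2]<0: up=-up
    s=(p-c)@y;t=(p-c)@up;a=np.percentile(s,[1,99]);b=np.percentile(t,[1,99]);print(" width",np.ptp(a).round(3),"height",np.ptp(b).round(3))
    mid=c+y*a.mean();print(" mid bottom",(mid+up*b[0]).round(3),"mid top",(mid+up*b[1]).round(3))
    # derived: far face; foot far = bottom; near = +60mm along -n
    tt=mid+up*b[1]; print(" top_edge(+x)",(tt-n*.06).round(3),"foot_near",(tt-n*.06-up*.16).round(3))
E
python3 fit.py
python3 -c "
import cv2;im=cv2.imread('pics/side.png');cv2.imwrite('pics/crop.png',cv2.resize(im[230:430,450:650],(600,600)))"
```

```text
degasser top rect (646.3123779296875, -114.12020874023438) (135.94232177734375, 322.0240173339844) 37.20351791381836
side 4564 3926 normal [-0.676 -0.509  0.533] yaw of tin x 37.0 elev 32.2
 width 0.099 height 0.156
 mid bottom [ 0.546 -0.25   0.032] mid top [ 0.613 -0.2    0.164]
 top_edge(+x) [ 0.653 -0.169  0.133] foot_near [ 0.585 -0.22  -0.003]
top 2860 1645 normal [-0.676 -0.508  0.533] yaw of tin x 36.9 elev 32.2
 width 0.098 height 0.158
 mid bottom [ 0.547 -0.249  0.035] mid top [ 0.614 -0.199  0.169]
 top_edge(+x) [ 0.655 -0.168  0.137] foot_near [ 0.587 -0.22   0.001]
```

View pics/crop.png

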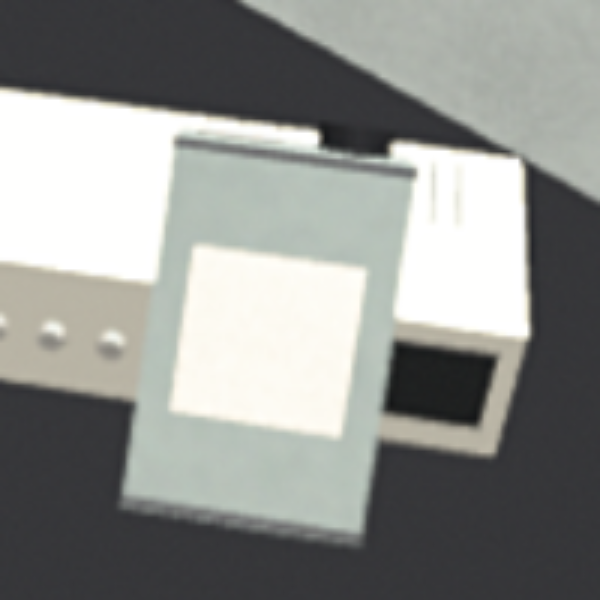

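The crop confirms it: a grey labelled tin with its cap at crop (355,138), leaning on the degasser. The fit gives a lean of 32.2° and a heading of 37°, with the top edge at (0.654, -0.169, 0.135). These match the given sizes. I'll fly with the gripper shut to a point over the degasser, behind the top edge.

>>> play_rows --motion '[{"dx": 23,"dy": -34,"dz": -5,"wz": 6},{"dx": 46,"dy": -68,"dz": -10,"wz": 12},{"dx": 69,"dy": -102,"dz": -20,"wz": 18},{"dx": 92,"dy": -136,"dz": -20,"wz": 24},{"dx": 115,"dy": -170,"dz": -20,"wz": 30},{"dx": 138,"dy": -204,"dz": -20,"wz": 36},{"dx": 161,"dy": -238,"dz": -20,"wz": 42},{"dx": 184,"dy": -272,"dz": -20,"wz": 48}]' --grip 0 --force 20

```text
invalid input at $.motion[0]: expected keys dx, dy, dz, wx, wy, wz
```

```bash
cat > rel.py <<'E'
import sys
from h import *
s=telemetry.sense();R=rot(s["tool_rot"])
t=np.array([float(v) for v in sys.argv[1:4]]);yaw=float(sys.argv[4])
print("t",round(s["time"],2),s["tool_pos"].round(4) if hasattr(s["tool_pos"],"round") else s["tool_pos"],"rot",np.round(s["tool_rot"],1),"F",np.round(s["ft_force"],1),"w",round(s["width"],3),"j",np.round(s["joint_positions"],1))
print("d mm",(R.T@(t-np.array(s["tool_pos"]))*1000).round(1),"w",Ro.from_matrix(R.T@rot([180,0,yaw])).as_rotvec(degrees=True).round(1))
E
python3 rel.py .679 -.150 .25 127
```

```text
t 0.65 [0.2462 0.5472 0.2313] rot [ 180.    -0.  -114.2] F [-1.   0.1  0.3] w 0.085 j [ 84.9   2.3   4.9  -0.  -92.6 -19.1]
d mm [ 458.2 -680.8  -18.7] w [ -0.   -0.  118.8]
```

>>> play_rows --motion '[{"dx": 23,"dy": -34,"dz": -5,"wx": 0,"wy": 0,"wz": 6},{"dx": 46,"dy": -68,"dz": -10,"wx": 0,"wy": 0,"wz": 12},{"dx": 69,"dy": -102,"dz": -20,"wx": 0,"wy": 0,"wz": 18},{"dx": 92,"dy": -136,"dz": -20,"wx": 0,"wy": 0,"wz": 24},{"dx": 115,"dy": -170,"dz": -20,"wx": 0,"wy": 0,"wz": 30},{"dx": 138,"dy": -204,"dz": -20,"wx": 0,"wy": 0,"wz": 36},{"dx": 161,"dy": -238,"dz": -20,"wx": 0,"wy": 0,"wz": 42},{"dx": 184,"dy": -272,"dz": -20,"wx": 0,"wy": 0,"wz": 48}]' --grip 0 --force 20

```text
time: 1.32
tool_pos: [0.4193, 0.2659, 0.2517]
tool_rot: [180.0, 0.0, -162.5]
ft_force: [1.3, 1.7, 0.3]
width: -0.0001
```

```bash
python3 rel.py .679 -.150 .25 127
```

```text
t 1.32 [0.4193 0.2659 0.2517] rot [ 180.     0.  -162.5] F [1.3 1.7 0.3] w -0.0 j [ 55.7 -13.4  -7.7   0.  -95.7 -38.2]
d mm [-122.6 -474.8    1.5] w [ 0.1  0.  70.5]
```

>>> play_rows --motion '[{"dx": -10,"dy": -39,"dz": 0,"wx": 0,"wy": 0,"wz": 6},{"dx": -20,"dy": -78,"dz": 0,"wx": 0,"wy": 0,"wz": 12},{"dx": -30,"dy": -117,"dz": 0,"wx": 0,"wy": 0,"wz": 18},{"dx": -40,"dy": -156,"dz": 0,"wx": 0,"wy": 0,"wz": 24},{"dx": -50,"dy": -195,"dz": 0,"wx": 0,"wy": 0,"wz": 30},{"dx": -60,"dy": -234,"dz": 0,"wx": 0,"wy": 0,"wz": 36},{"dx": -70,"dy": -273,"dz": 0,"wx": 0,"wy": 0,"wz": 42},{"dx": -80,"dy": -312,"dz": 0,"wx": 0,"wy": 0,"wz": 48}]'

```text
time: 1.98
tool_pos: [0.5901, -0.0095, 0.2518]
tool_rot: [179.9, 0.0, 149.2]
ft_force: [0.4, 0.1, 0.4]
width: -0.0002
```

```bash
python3 rel.py .679 -.150 .25 127
```

```text
t 1.98 [ 0.5901 -0.0095  0.2518] rot [179.9   0.  149.2] F [0.4 0.1 0.4] w -0.0 j [ 18.5   0.9   5.6  -0.  -94.6 -49.3]
d mm [-148.2  -75.2    1.8] w [ 0.1  0.  22.2]
```

>>> play_rows --motion '[{"dx": -35,"dy": -18,"dz": 0,"wx": 0,"wy": 0,"wz": 6},{"dx": -70,"dy": -36,"dz": 0,"wx": 0,"wy": 0,"wz": 12},{"dx": -110,"dy": -54,"dz": 0,"wx": 0,"wy": 0,"wz": 18},{"dx": -148,"dy": -75,"dz": 0,"wx": 0,"wy": 0,"wz": 22},{"dx": -148,"dy": -75,"dz": 0,"wx": 0,"wy": 0,"wz": 22}]'

```text
time: 2.4
tool_pos: [0.6802, -0.1552, 0.2476]
tool_rot: [-179.8, -0.2, 126.7]
ft_force: [0.7, 0.9, -2.3]
width: -0.0002
```

```bash
python3 rel.py .679 -.150 .12 127
```

```text
t 2.4 [ 0.6802 -0.1552  0.2476] rot [-179.8   -0.2  126.7] F [ 0.7  0.9 -2.3] w -0.0 j [  3.5  17.9  24.1  -0.  -96.5 -56.8]
d mm [  4.5   2.6 127.6] w [-0.2 -0.2 -0.3]
```

>>> play_rows --motion '[{"dx": 4,"dy": 3,"dz": 25,"wx": 0,"wy": 0,"wz": 0},{"dx": 4,"dy": 3,"dz": 50,"wx": 0,"wy": 0,"wz": 0},{"dx": 4,"dy": 3,"dz": 75,"wx": 0,"wy": 0,"wz": 0},{"dx": 4,"dy": 3,"dz": 100,"wx": 0,"wy": 0,"wz": 0},{"dx": 4,"dy": 3,"dz": 115,"wx": 0,"wy": 0,"wz": 0},{"dx": 4,"dy": 3,"dz": 125,"wx": 0,"wy": 0,"wz": 0},{"dx": 4,"dy": 3,"dz": 128,"wx": 0,"wy": 0,"wz": 0},{"dx": 4,"dy": 3,"dz": 128,"wx": 0,"wy": 0,"wz": 0}]'

```text
time: 3.07
tool_pos: [0.6795, -0.1503, 0.1193]
tool_rot: [-179.8, -0.2, 126.7]
ft_force: [0.6, -0.2, 0.7]
width: 0.0
```

```bash
python3 rel.py .625 -.191 .125 127
python3 - <<'E'
from h import *
a=imaging.camera("side")["img"][140:280,260:420,::-1];b=imaging.camera("top")["img"][90:230,230:390,::-1]
cv2.imwrite("pics/pre.png",cv2.resize(np.hstack([a,b]),(800,350)))
E
```

```text
t 3.07 [ 0.6795 -0.1503  0.1193] rot [-179.8   -0.2  126.7] F [ 0.6 -0.2  0.7] w 0.0 j [  3.9  17.8  10.7  -0.  -83.2 -57.2]
d mm [ -0.1 -68.1  -5.4] w [-0.2 -0.2 -0.3]
```

View pics/pre.png

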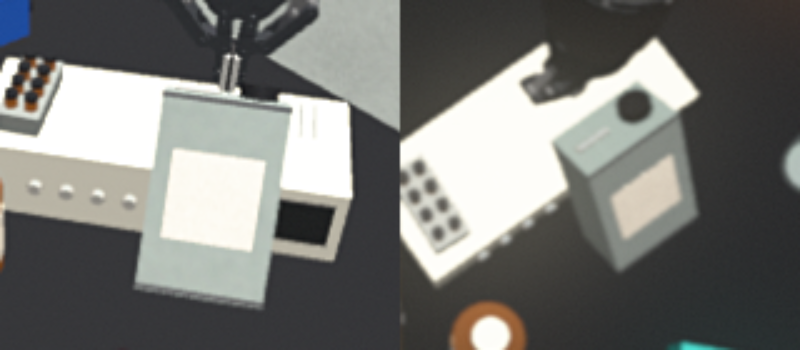

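The fingers, at crop (230,75), are behind the middle of the tin's top edge and clear of the cap. Now I'll push slowly along -tool y.

>>> play_rows --motion '[{"dx": 0,"dy": -5,"dz": 0,"wx": 0,"wy": 0,"wz": 0},{"dx": 0,"dy": -10,"dz": 0,"wx": 0,"wy": 0,"wz": 0},{"dx": 0,"dy": -14,"dz": 0,"wx": 0,"wy": 0,"wz": 0},{"dx": 0,"dy": -17,"dz": 0,"wx": 0,"wy": 0,"wz": 0},{"dx": 0,"dy": -20,"dz": 0,"wx": 0,"wy": 0,"wz": 0},{"dx": 0,"dy": -23,"dz": 0,"wx": 0,"wy": 0,"wz": 0},{"dx": 0,"dy": -26,"dz": 0,"wx": 0,"wy": 0,"wz": 0},{"dx": 0,"dy": -29,"dz": 0,"wx": 0,"wy": 0,"wz": 0}]'

```text
time: 3.83
tool_pos: [0.6569, -0.1679, 0.1215]
tool_rot: [-179.9, -0.0, 126.7]
ft_force: [0.5, 0.9, 0.6]
width: -0.0001
```

>>> play_rows --motion '[{"dx": 0,"dy": -2,"dz": 0,"wx": 0,"wy": 0,"wz": 0},{"dx": 0,"dy": -4,"dz": -1,"wx": 0,"wy": 0,"wz": 0},{"dx": 0,"dy": -6,"dz": -2,"wx": 0,"wy": 0,"wz": 0},{"dx": 0,"dy": -8,"dz": -3,"wx": 0,"wy": 0,"wz": 0},{"dx": 0,"dy": -10,"dz": -4,"wx": 0,"wy": 0,"wz": 0},{"dx": 0,"dy": -12,"dz": -5,"wx": 0,"wy": 0,"wz": 0}]'

```text
time: 4.33
tool_pos: [0.6471, -0.1751, 0.1266]
tool_rot: [-179.9, -0.0, 126.7]
ft_force: [0.4, -0.8, 0.1]
width: 0.0001
```

```bash
cat > ck.py <<'E'
import sys
from h import *
s=telemetry.sense();print(round(s["time"],2),np.round(s["tool_pos"],4),np.round(s["ft_force"],1))
c=imaging.camera("side");P=cloud(c)
h=np.array([.799,.602]);y=np.array([-.602,.799])
for r in trace("side","tin")[:4]:
    q=P[r["region"]&(c["depth"]>0)]
    if abs(np.median(q[:,0])-.575)>.06 or abs(np.median(q[:,1])+.23)>.05: continue
    f=q-np.array([.586,-.22,0]);a=f[:,:2]@h;b=f[:,:2]@y
    m=(q[:,2]>.04)&(q[:,2]<.12)&(abs(b)<.03)
    k=np.polyfit(q[m,2],a[m],1);e=a-np.polyval(k,q[:,2]); k=np.polyfit(q[m&(abs(e)<.006),2],a[m&(abs(e)<.006)],1)
    t=np.degrees(np.arctan(k[0]))
    print("p",r["p"],"lean",t.round(1),"face offset at z0 (upright -60mm from near foot)",(k[1]*1000).round(1),"zmax",np.percentile(q[:,2],99).round(3),"y range",np.percentile(b[m],[2,98]).round(3))
cv2.imwrite(sys.argv[1],cv2.resize(c["img"][130:290,240:440,::-1],(750,600)))
E
python3 ck.py pics/p1.png
```

```text
4.33 [ 0.6471 -0.1751  0.1266] [ 0.4 -0.8  0.1]
p 0.89 lean 23.0 face offset at z0 (upright -60mm from near foot) -64.2 zmax 0.17 y range [-0.029  0.029]
```

Lean is down to 23° and the foot hasn't slid. I'll keep pushing slowly.

>>> play_rows --motion '[{"dx": 0,"dy": -2,"dz": -1,"wx": 0,"wy": 0,"wz": 0},{"dx": 0,"dy": -4,"dz": -1,"wx": 0,"wy": 0,"wz": 0},{"dx": 0,"dy": -6,"dz": -2,"wx": 0,"wy": 0,"wz": 0},{"dx": 0,"dy": -8,"dz": -2,"wx": 0,"wy": 0,"wz": 0},{"dx": 0,"dy": -8,"dz": -2,"wx": 0,"wy": 0,"wz": 0}]'

```text
time: 4.85
tool_pos: [0.6405, -0.1803, 0.1291]
tool_rot: [-179.9, -0.0, 126.7]
ft_force: [-0.7, 0.7, 0.7]
width: -0.0004
```

```bash
python3 ck.py pics/p2.png
```

```text
4.85 [ 0.6405 -0.1803  0.1291] [-0.7  0.7  0.7]
p 0.81 lean 19.0 face offset at z0 (upright -60mm from near foot) -62.6 zmax 0.172 y range [-0.029  0.029]
```

>>> play_rows --motion '[{"dx": 0,"dy": -2,"dz": 0,"wx": 0,"wy": 0,"wz": 0},{"dx": 0,"dy": -4,"dz": -1,"wx": 0,"wy": 0,"wz": 0},{"dx": 0,"dy": -5,"dz": -1,"wx": 0,"wy": 0,"wz": 0},{"dx": 0,"dy": -5,"dz": -1,"wx": 0,"wy": 0,"wz": 0},{"dx": 0,"dy": -5,"dz": -1,"wx": 0,"wy": 0,"wz": 0},{"dx": 0,"dy": -5,"dz": -1,"wx": 0,"wy": 0,"wz": 0},{"dx": 0,"dy": -5,"dz": -1,"wx": 0,"wy": 0,"wz": 0},{"dx": 0,"dy": -5,"dz": -1,"wx": 0,"wy": 0,"wz": 0}]'

```text
time: 5.62
tool_pos: [0.6367, -0.1831, 0.1299]
tool_rot: [-179.9, -0.0, 126.7]
ft_force: [0.4, -0.3, 0.6]
width: 0.0
```

```bash
python3 ck.py pics/p3.png
```

```text
5.62 [ 0.6367 -0.1831  0.1299] [ 0.4 -0.3  0.6]
p 0.62 lean 4.7 face offset at z0 (upright -60mm from near foot) -59.3 zmax 0.173 y range [-0.029  0.029]
```

View pics/p3.png

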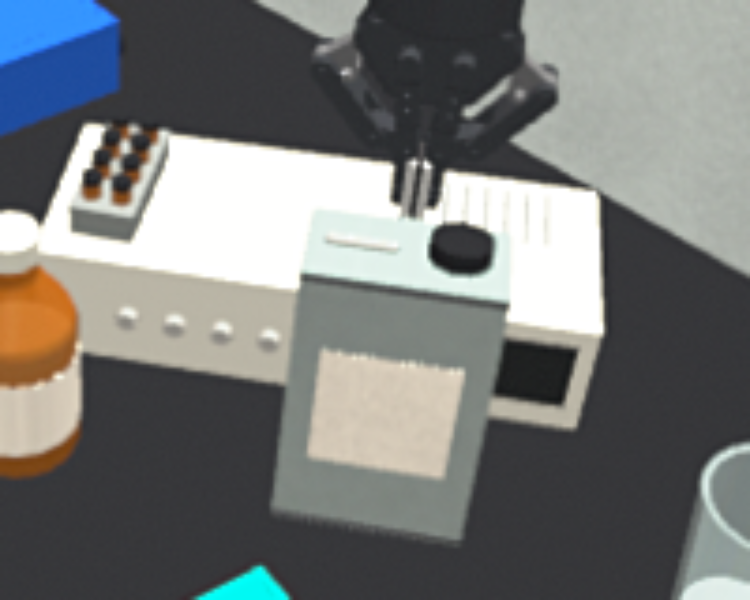

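The picture shows the tin falling onto its base by itself, with the fingers at (415,200) clear of it. I'll back off and then go up.

>>> play_rows --motion '[{"dx": 0,"dy": 10,"dz": 0,"wx": 0,"wy": 0,"wz": 0},{"dx": 0,"dy": 20,"dz": 0,"wx": 0,"wy": 0,"wz": 0},{"dx": 0,"dy": 30,"dz": -5,"wx": 0,"wy": 0,"wz": 0},{"dx": 0,"dy": 38,"dz": -25,"wx": 0,"wy": 0,"wz": 0},{"dx": 0,"dy": 40,"dz": -50,"wx": 0,"wy": 0,"wz": 0},{"dx": 0,"dy": 40,"dz": -80,"wx": 0,"wy": 0,"wz": 0},{"dx": 0,"dy": 40,"dz": -100,"wx": 0,"wy": 0,"wz": 0},{"dx": 0,"dy": 40,"dz": -100,"wx": 0,"wy": 0,"wz": 0}]'

```text
time: 6.38
tool_pos: [0.6711, -0.159, 0.2361]
tool_rot: [179.8, 0.4, 126.7]
ft_force: [0.7, -0.7, 0.9]
width: 0.0004
```

```bash
python3 ck.py pics/p4.png; python3 look.py | grep -E "amber_bottle 0|beaker 0|vial_rack 0|side|top|tin"
```

```text
6.38 [ 0.6711 -0.159   0.2361] [ 0.7 -0.7  0.9]
p 0.98 lean 0.5 face offset at z0 (upright -60mm from near foot) -59.5 zmax 0.171 y range [-0.029  0.029]
side [ 0.08576465 -0.57407712  0.63919229] [-128.95, 0.86, -39.13]
tin 0 0.93 [237. 144.] n 2285 p2 [0.562 0.158 0.001] med [0.627 0.181 0.055] p98 [0.716 0.261 0.06 ]
tin 1 0.86 [167. 196.] n 3424 p2 [ 0.31   0.061 -0.001] med [0.377 0.129 0.057] p98 [0.464 0.229 0.06 ]
tin 2 0.84 [285. 332.] n 7114 p2 [ 0.272 -0.362  0.005] med [ 0.344 -0.317  0.058] p98 [ 0.432 -0.253  0.061]
amber_bottle 0 0.82 [244. 225.] n 1813 p2 [ 0.408 -0.112  0.007] med [ 0.429 -0.097  0.085] p98 [ 0.464 -0.067  0.149]
beaker 0 0.85 [444. 276.] n 2272 p2 [ 0.601 -0.452  0.002] med [ 0.621 -0.42   0.064] p98 [ 0.672 -0.385  0.094]
vial_rack 0 0.77 [270. 177.] n 616 p2 [ 0.524 -0.056  0.076] med [ 0.555 -0.03   0.096] p98 [0.605 0.012 0.111]
top [ 0.40460729 -0.05119614  0.93770142] [-171.61, -0.38, -88.61]
tin 0 0.97 [355. 263.] n 3321 p2 [ 0.278 -0.354  0.007] med [ 0.356 -0.296  0.06 ] p98 [ 0.437 -0.245  0.064]
tin 1 0.63 [337. 175.] n 1601 p2 [ 0.513 -0.285  0.018] med [ 0.554 -0.227  0.16 ] p98 [ 0.606 -0.183  0.173]
amber_bottle 0 0.81 [266. 225.] n 717 p2 [ 0.412 -0.107  0.014] med [ 0.442 -0.074  0.109] p98 [ 0.474 -0.044  0.152]
beaker 0 0.62 [402. 151.] n 1102 p2 [ 0.604 -0.453  0.001] med [ 0.643 -0.428  0.06 ] p98 [ 0.672 -0.381  0.097]
vial_rack 0 0.71 [238. 173.] n 651 p2 [ 0.525 -0.051  0.075] med [ 0.566 -0.02   0.098] p98 [0.614 0.009 0.115]
```

View pics/p4.png

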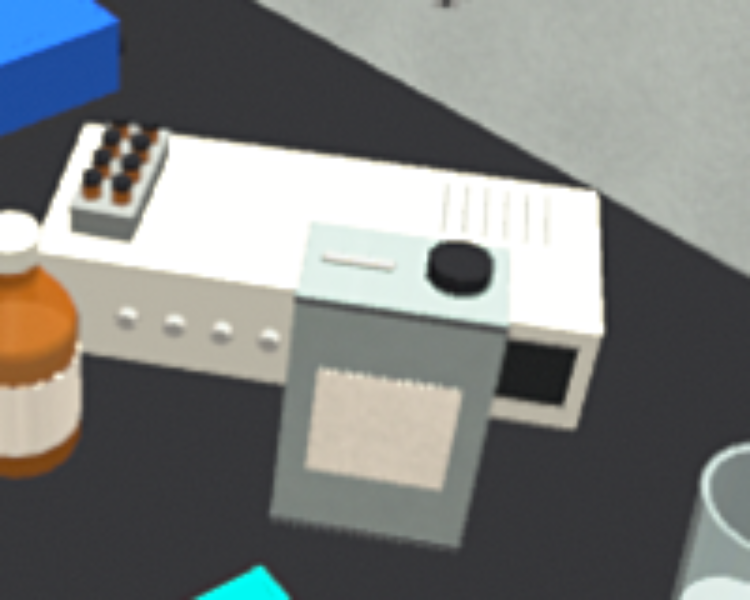

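The picture shows the tin upright, with its base at about (370,530), clear of the degasser and clear of the arm. Time is 6.4 s. I'll check that it has settled and hand in.

>>> play_rows --motion '[{"dx": 0,"dy": 0,"dz": 0,"wx": 0,"wy": 0,"wz": 0},{"dx": 0,"dy": 0,"dz": 0,"wx": 0,"wy": 0,"wz": 0},{"dx": 0,"dy": 0,"dz": 0,"wx": 0,"wy": 0,"wz": 0},{"dx": 0,"dy": 0,"dz": 0,"wx": 0,"wy": 0,"wz": 0},{"dx": 0,"dy": 0,"dz": 0,"wx": 0,"wy": 0,"wz": 0},{"dx": 0,"dy": 0,"dz": 0,"wx": 0,"wy": 0,"wz": 0}]'

```text
time: 7.58
tool_pos: [0.6689, -0.1591, 0.2298]
tool_rot: [-179.9, -0.0, 126.7]
ft_force: [0.9, -1.0, -0.7]
width: -0.0001
```

```bash
python3 ck.py pics/p5.png; python3 -c "
from plant import sign_off; print(sign_off())"
```

```text
7.58 [ 0.6689 -0.1591  0.2298] [ 0.9 -1.  -0.7]
p 0.66 lean -0.6 face offset at z0 (upright -60mm from near foot) -59.5 zmax 0.171 y range [-0.029  0.029]
the job is handed in; nothing more can be done
None
```

The tin now stands upright on its own base, clear of the degasser, and I handed the job in at about 7.6 s. I pushed its top edge slowly with the shut fingertips until it passed its balance point at about 19–20° and fell back onto its base. Then I backed the arm off and raised it.

- **Tin:** the last checks read a lean of 0.5°, then -0.6°. Both are upright within the measuring error. Its foot is within about 1 mm of where it started.
- **Other things:** the amber bottle, beaker and vial rack measured within a few millimetres of their starting positions, which is measuring noise. The look-alikes were not touched.
- **Forces:** the readings at the end of each move stayed around 1–2 N. I did not see any force between those readings.

No check failed. In the second-to-last check the side camera's top three tin detections were the look-alikes. I used the detection at the real tin's position.

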